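Shut the instrument steriliser and clamp its lid with the release-button lever

TASK

The steriliser is loaded: press its lid shut by the front tab. Then, with the red release button in the grip of the raised clamp lever held in, swing the lever down until its foot is pressed firmly on the lid, and let the button come fully out so that the lever stays locked there with the lid clamped. Do not force it, and leave the other things on the table where they are.

Things in the scene. Friction and masses are not known exactly. Their poses are not given: they have to be found in the camera images.
- steriliser: white bench instrument steriliser, fixed on the table; box 184 (x) by 194 (y), rim 102 above the table. Origin: middle of the unit at table height. Axes: -x its front (control panel, towards the robot), +y its left, where a column carries the clamp lever, z up. Turned by up to 0.3 rad
- lid: white lid, 190 (x) by 200 (y), 13 thick, hinged along the unit's back (+x) edge. Origin on the hinge line, 104 above the table; axes those of the steriliser when shut (z vertical). It starts ajar by 0.20 to 0.42 rad and stays at any angle (stiff hinge, about 2 N at the tab); pressed down it meets the rim and stays shut
- lid_tab (a point): middle of the top face of the black tab (26 by 70) on the front edge of the lid: the place to press the lid shut. 200 in front of the lid's hinge line, 117 above the table when the lid is shut. Free above; the raised lever is about 100 behind it
- lever_hinge (a point): hinge axis of the clamp lever, on the column at the unit's left: 108 left of the unit's middle, 180 above the table. The lever points to the unit's right (-y) and swings about the unit's x axis, in its plane x = 0, across the lid. Axes as the steriliser
- lever (a joint): angle by which the clamp lever has been swung down, rad. 0: raised 46 degrees (0.803 rad) above level, where it starts; 0.803: level; hard stop 0.908. A notched quadrant (notch every 0.0698 rad) and a pawl lock it both ways unless the button is pressed. With the button in, 3 to 6 N square to the grip at the button swings it; damped, it moves sluggishly by itself, so lift off the button briskly
- button (a joint): travel of the red release button in the lever's grip, m. 0: fully out, reached only when the pawl is in a notch; 0.006: fully in. The pawl is clear of the notches from about 0.0046 on; spring 0.9 N, 2.7 N fully in. Let up between two notches, the pawl rides on a tooth and the button stays about 4.5 mm in until the lever moves to the next notch
- button_top (a point): middle of the button's domed top (22 across, 8.5 proud of the grip's upper face), 175 mm from the hinge along the lever, 20.5 above the lever's centre line when out. z axis: out of the button, square to the lever (leans 46 degrees to the unit's left at the start, vertical when the lever is level); x: parallel to the lever's hinge; y: along the lever towards the hinge
- iodine: dark brown bottle with black cap, 47 wide, 94 high, at the back on the left; bystander, origin under its centre
- specimen_cup: clear cup with orange screw lid, 58 wide, 66 high, at the back on the left; bystander, origin under its centre
- vial_red: small glass vial with red cap, 21 wide, 44 high, to the right; bystander, origin under its centre
- vial_blue: small glass vial with blue cap, 24 wide, 51 high, to the right; bystander, origin under its centre
- tape_roll: white roll of surgical tape lying flat, 57 wide, 25 high, to the right; bystander, origin under its centre
- lever_end (a point): outer end of the lever, on its centre line, 217 mm from the hinge. The black grip (28 wide, 24 thick) reaches from 113 to 217 mm from the hinge, so some 30 mm of grip lie beyond the button, higher than it while the lever is raised. Pushing on the grip beside the button does not move the locked lever. Axes as button_top
- foot_spindle (a point): where the clamp's spindle passes through the lever, 85 mm from the hinge. Below hangs a rubber foot on a spring (2.6 N at touch, 1.3 N per mm, 15 mm stroke). The spindle's setting is not told: the foot meets the shut lid with the lever 8 to 19 degrees above level, then the push at the button rises to some 15 N. Locking may give back one notch (6 mm at the foot); well clamped, 3 mm or more remain
- oximeter: white and dark grey finger pulse oximeter, 33 x 57 x 31, at the back on the left; bystander, origin under its centre

How it is judged:
By the outcome, as a careful person would: the job done as asked, in the order asked, and still so for the second after the job is handed in, with the robot touching nothing.
It also fails if it takes over 61 s, if anything falls off the work surface, if the arm or the gripper's body presses on something with over 40 N, if the wrist force passes 120 N, or if a joint passes its speed limit or range.

ROBOT

A 6-joint arm with a two-finger parallel gripper is mounted at the origin on a cart in front of the work surface, level with it; the furniture and walls round the work are solid. World frame = base frame: x ahead of the robot, y to its left, z up, the work surface at z = 0. Lengths are in mm, angles in rad, forces in N, time in s.
With the tool pointing down it reaches from about 275 to 825 mm from the base axis. Payload 5.2 kg.
Tool frame: the origin (TCP) lies at the very end of the fingers, on their centre line; the grasp point (between the pads) lies 19 mm behind it; z points along the fingers, y is the line along which they close (so a half turn about z gives the same grasp; the last joint's range is limited). The gripper opens to 93 mm and grips with 3 to 60 N. Pads are 15 mm wide; open, the fingers measure 128 mm over their backs; the gripper's body (75 mm by 188 mm) begins 65 mm behind the grasp point.
Start: joints at [-1.408, 0.259, 1.535, -0, 1.348, -0.203], TCP at [196.754, -513.607, 185.553] pointing down, gripper open.
Joint ranges: [-3.14, 3.14], [-0.91, 2.08], [0.19, 2.58], [-1.22, 4.36], [0.22, 2.71], [-3.12, 3.12]. Speed limits (rad/s): [2.57, 2.57, 3.14, 3.14, 3.14, 3.14].

INTERFACE

Orientations are given as [roll, pitch, yaw] about the fixed x, y, z axes, in that order (R = Rz(yaw) Ry(pitch) Rx(roll)).
In Python, from bench import robot gives the robot as it stands. The module is installed in compiled form; this text tells all that it offers. Calls block until the motion is done:
- robot.move_ptp(position, orientation): joint-space move of the TCP to a pose.
- robot.move_linear(position, ori=None, speed=150, f_stop=None): straight line of the TCP; ori=None keeps the orientation; speed is the mean speed in mm/s. With f_stop (N) it stops when the force on the tool has changed by that much, and returns True; else False.
- robot.move_j(angles): joint-space move.
- robot.move_gripper(opening): opening from 0.0 (shut) to 1.0 (fully open); the grip force is fixed at half the most; returns when the fingers have stopped.
- robot.sleep(seconds).
- robot.inverse_kinematics(position, orientation): joint angles nearest the present ones, or None.
- robot.get_image(name): name is "scene" or "top" or "wrist"; returns a dict with "img" (384x512x3 uint8, blue, green, red), "fovy" (degrees; the focal length in pixels is half the picture's height over the tangent of half this angle, whatever the lens; pixels are square), "cx", "cy" (the principal point, pixels), "eye" and "orientation" of the camera in the world. Camera axes: x right, y down, z forward; pixel columns grow to the right and rows downward; lengths in mm; the calibration is good to about 2 mm. A picture is of the moment at which its call begins. There is no depth.
A pose or a line that the arm cannot do raises robot.MotionError and nothing moves.
- robot.hand_in(): hands the job in; it is judged then, once.
Readings, each from a call of its own:
- robot.current_t(): time.
- robot.current_qpos(): joint angles.
- robot.current_joint_vel(): joint speeds.
- robot.current_joint_efforts(): joint torques, N m.
- robot.current_tcp_pos(): TCP position.
- robot.current_eef_rot(): TCP orientation.
- robot.current_contact_force(): force on the tool from outside, world axes, zero at the start.
- robot.current_ft_torque(): the same for the moment, N m.
- robot.current_gripper_width(): opening from 0.0 (shut) to 1.0 (fully open).
- robot.current_finger_force(): force on a finger pad.
Only numpy, scipy, OpenCV 4.12 (cv2) and the standard library are available. Lean on these libraries where they do the work, as an engineer would, in place of code of your own. Each camera call takes 0.05 s, during which the arm holds its last target. There are 200 camera calls.

## Working session

There is one attempt and no reset: what is moved stays moved. The work goes in short steps, each a Python script; the robot and the scene stay as the last script left them, time stands still between calls to the robot, and variables do not carry over. Pictures are saved under pics/ and viewed, at most 10 in all, crops included, and the job is handed in when it is done.

```bash
mkdir -p pics; python3 - <<'E'
from bench import robot
import cv2, numpy as np
for n in ("scene","top"):
    d=robot.get_image(n); cv2.imwrite(f"pics/{n}0.png",d["img"])
    print(n,{k:v for k,v in d.items() if k!="img"})
print(robot.current_t(),robot.current_eef_rot())
E
```

```text
scene {'fovy': 47.32549568799659, 'cx': 245.9401200944417, 'cy': 184.30027750788662, 'eye': array([  938.16952006, -1030.01842347,  1264.30844665]), 'orientation': array([-2.4154594 ,  0.01588313,  0.36632348])}
top {'fovy': 56.24437367830622, 'cx': 253.15234568536184, 'cy': 192.69799628377424, 'eye': array([ 424.82336587, -148.29159945, 1229.66348089]), 'orientation': array([-3.02283855, -0.01521274, -1.57725448])}
0.1 [-3.14002411e+00 -2.90508650e-04  3.65793988e-01]
```

View pics/scene0.png

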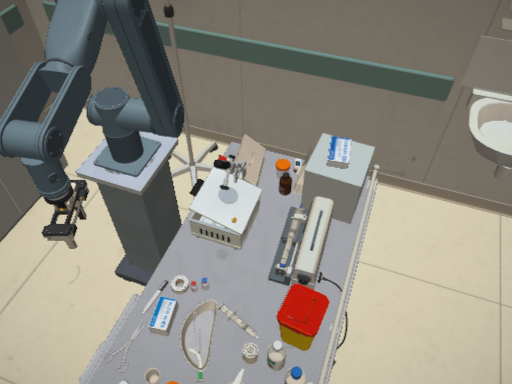

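View pics/top0.png

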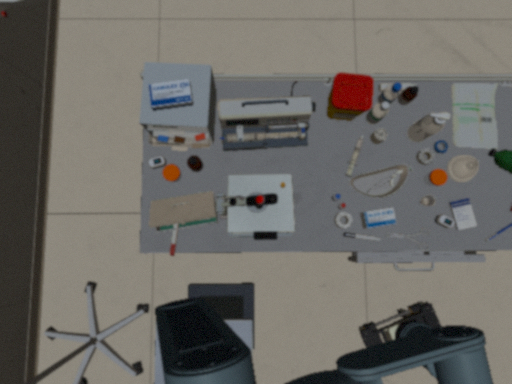

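The scene view shows the steriliser at about (226,205). In the top view the lid is near (260,204), the tab at (265,236) and the red button at (260,201). Next I measure the red, black and white blobs.

```bash
cat >h.py <<'E'
import numpy as np, cv2
from scipy.spatial.transform import Rotation as R
def ray(d,u,v):
    f=d["img"].shape[0]/2/np.tan(np.radians(d["fovy"])/2)
    r=R.from_euler("xyz",d["orientation"]).apply([(u-d["cx"])/f,(v-d["cy"])/f,1])
    return np.array(d["eye"]),r/np.linalg.norm(r)
def onz(d,u,v,z):
    e,r=ray(d,u,v); return e+r*(z-e[2])/r[2]
def tri(*obs):
    A=np.zeros((3,3));b=np.zeros(3)
    for e,r in obs:
        P=np.eye(3)-np.outer(r,r);A+=P;b+=P@e
    p=np.linalg.solve(A,b)
    return p,[round(float(np.linalg.norm((np.eye(3)-np.outer(r,r))@(p-e))),1) for e,r in obs]
def red(img):
    h=cv2.cvtColor(img,cv2.COLOR_BGR2HSV)
    return (((h[...,0]<8)|(h[...,0]>172))&(h[...,1]>150)&(h[...,2]>80)).astype(np.uint8)
def blobs(m,x0,y0,x1,y1,amin=3):
    k=np.zeros_like(m);k[y0:y1,x0:x1]=m[y0:y1,x0:x1]
    n,_,s,c=cv2.connectedComponentsWithStats(k)
    return [(c[i].round(2),s[i].tolist()) for i in range(1,n) if s[i,4]>=amin]
E
python3 - <<'E'
from bench import robot
from h import *
D={n:robot.get_image(n) for n in("scene","top")}
t=D["top"]["img"];s=D["scene"]["img"]
print("red top",blobs(red(t),215,170,310,250)); print("red scene",blobs(red(s),190,140,265,240))
g=t.max(2)
print("dark top",blobs((g<60).astype(np.uint8),215,170,310,250,8))
w=((t.min(2)>150)).astype(np.uint8); 
k=np.zeros_like(w);k[160:245,205:310]=w[160:245,205:310]
c=max(cv2.findContours(k,0,2)[0],key=cv2.contourArea);print("lid top",cv2.minAreaRect(c),cv2.approxPolyDP(c,4,True)[:,0].tolist())
a=cv2.resize(t[160:250,210:310],None,fx=4,fy=4,interpolation=cv2.INTER_CUBIC)
b=cv2.resize(s[145:250,180:270],None,fx=4,fy=4,interpolation=cv2.INTER_CUBIC)
o=np.zeros((420,800,3),np.uint8);o[:360,:400]=a;o[:420,420:780]=b;cv2.imwrite("pics/c1.png",o)
E
```

```text
red top [(array([259.55, 199.05]), [256, 196, 8, 8, 44])]
red scene [(array([221.82, 157.57]), [219, 155, 7, 6, 28])]
dark top [(array([261.24, 200.25]), [246, 194, 31, 14, 237]), (array([232.5, 201. ]), [230, 198, 6, 7, 38]), (array([264.76, 235.18]), [254, 232, 23, 8, 165])]Traceback (most recent call last):
  File "<stdin>", line 10, in <module>
ValueError: max() iterable argument is empty
```

```bash
python3 - <<'E'
from bench import robot
from h import *
D={n:robot.get_image(n) for n in("scene","top","wrist")}
t=D["top"]["img"];s=D["scene"]["img"];d=D["top"]
p,e=tri(ray(d,259.55,199.05),ray(D["scene"],221.82,157.57));print("button tri",p.round(1),e,"onz320",onz(d,259.55,199.05,318).round(1))
print("tab at z180",onz(d,264.76,235.18,180).round(1),"z117",onz(d,264.76,235.18,117).round(1))
print("grip c",onz(d,261.24,200.25,298))
h=cv2.cvtColor(t,cv2.COLOR_BGR2HSV);print("lidcol",t[220,245],t[180,265],"table",t[220,320],t[240,225])
w=(t.min(2)>t[220,245].min()-12).astype(np.uint8)
k=np.zeros_like(w);k[160:245,205:310]=w[160:245,205:310]
c=max(cv2.findContours(k,0,2)[0],key=cv2.contourArea);print("lid top",cv2.minAreaRect(c),cv2.approxPolyDP(c,4,True)[:,0].tolist())
print("wrist",{k:v for k,v in D["wrist"].items() if k!="img"})
a=cv2.resize(t[160:250,210:310],None,fx=4,fy=4,interpolation=cv2.INTER_CUBIC)
b=cv2.resize(s[145:250,180:270],None,fx=4,fy=4,interpolation=cv2.INTER_CUBIC)
o=np.zeros((420,800,3),np.uint8);o[:360,:400]=a;o[:420,420:780]=b;cv2.imwrite("pics/c1.png",o)
E
```

```text
button tri [ 516.8 -178.8  323. ] [0.2, 0.2] onz320 [ 517.1 -179.1  318. ]
tab at z180 [ 425.6 -198.   180. ] z117 [ 425.7 -201.   117. ]
grip c [ 515.9834882  -184.13759086  298.        ]
lidcol [150 148 138] [150 147 138] table [107 103  99] [106 104 100]
lid top ((260.5813293457031, 202.9712371826172), (57.1905403137207, 66.13451385498047), 88.9583740234375) [[291, 176], [229, 176], [229, 194], [274, 191], [279, 202], [257, 214], [244, 207], [229, 208], [228, 230], [292, 231]]
wrist {'fovy': 60.36245576164937, 'cx': 258.7211231026863, 'cy': 190.80334367232746, 'eye': array([ 262.02907633, -487.76973633,  384.12759024]), 'orientation': array([ 2.88295593e+00,  6.45268420e-04, -1.20521251e+00])}
```

View pics/c1.png

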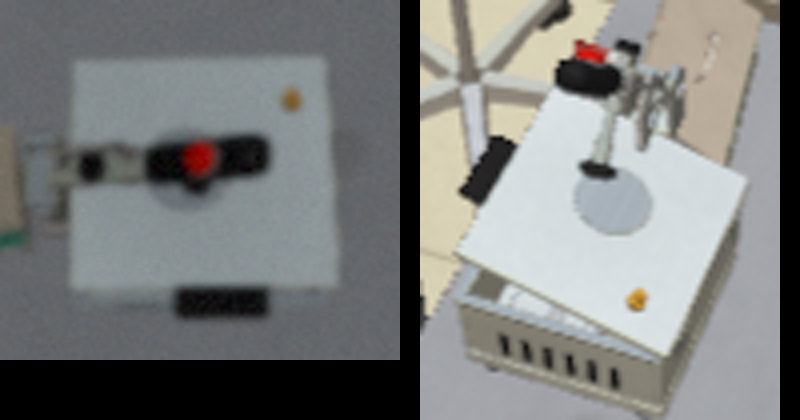

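The crop shows the top view with the red button at (202,157) and the tab at (222,302), which is off the lid's centre line. The scene half shows the lid ajar. I'll take a closer wrist view for yaw and lid angle.

```bash
python3 - <<'E'
from bench import robot
from h import *
print(R.from_euler("xyz",robot.get_image("wrist")["orientation"]).as_matrix()[:,2].round(2))
robot.move_ptp([390,-190,400],[np.pi,0,0])
robot.move_gripper(0.0)
d=robot.get_image("wrist");cv2.imwrite("pics/w1.png",d["img"]);np.save("w1.npy",d,allow_pickle=True)
print(robot.current_qpos(),d["eye"],d["orientation"],robot.current_t())
E
```

```text
[-0.24 -0.09 -0.97]
[-7.11630711e-01 -1.58022627e-02  1.34389576e+00  1.73484194e-05
  1.81349666e+00  8.59208803e-01] [ 459.96973729 -189.54653504  598.85193014] [ 2.88281223e+00  5.77992302e-05 -1.57101057e+00] 3.4917
```

View pics/w1.png

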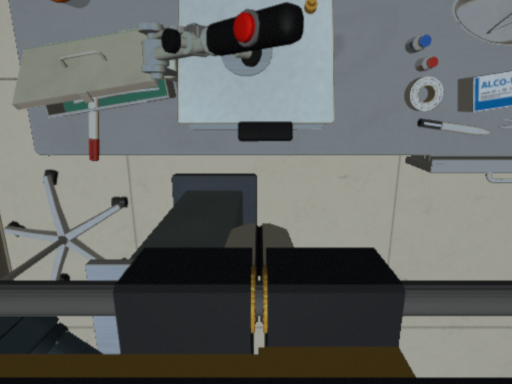

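The wrist view shows the tab at about (265,131), the lid's front edge from (179,121) to (333,124), the button at (245,27) and the vials and tape far to the right. Now I fit these.

```bash
python3 - <<'E'
from bench import robot
from h import *
d=np.load("w1.npy",allow_pickle=True).item();im=d["img"];t=robot.get_image("top");s=robot.get_image("scene")
g=cv2.GaussianBlur(im,(3,3),0).astype(float).min(2)
# front edge: strongest dark-going vertical step in rows 112..132
cols=[c for c in range(186,328) if not 232<c<298]
e=[]
for c in cols:
    df=np.diff(g[114:132,c]); e.append(114.5+df.argmin())
P=np.polyfit(cols,e,1);r=np.abs(np.polyval(P,cols)-e);k=r<1;P=np.polyfit(np.array(cols)[k],np.array(e)[k],1);print("edge",P,k.mean())
def xe(rows,c0,c1,sg):
    x=[c0+.5+(sg*np.diff(g[r,c0:c1])).argmax() for r in rows];return np.polyfit(rows,x,1)
L=xe(range(85,118),168,190,1);Rr=xe(range(60,118),322,342,-1)
yf=np.polyval(P,255);xl,xr=np.polyval(L,yf),np.polyval(Rr,yf)
print("front corners",xl,xr)
for z in (130,150,160,170,180,190):
    a=onz(d,xl,np.polyval(P,xl),z);b=onz(d,xr,np.polyval(P,xr),z)
    print(z,a.round(1),b.round(1),"w",np.linalg.norm(a-b).round(1),"yaw",np.arctan2(a[0]-b[0],a[1]-b[1]).round(4)*-1)
tb=blobs((im.max(2)<45).astype(np.uint8),225,112,305,145,100);print(tb)
print("red",blobs(red(im),225,5,265,50))
rb=blobs(red(im),225,5,265,50)[0][0]
print("button",tri(ray(d,*rb),ray(t,259.55,199.05),ray(s,221.82,157.57)))
print("tab",tri(ray(d,*tb[0][0]),ray(t,264.76,235.18)))
E
```

```text
edge [1.73743273e-16 1.22500000e+02] 1.0
front corners 178.20799910873447 333.6004798671136
130 [434.3 -77.4 130. ] [ 434.2 -293.8  130. ] w 216.4 yaw -0.0002
150 [435.4 -82.2 150. ] [ 435.3 -289.4  150. ] w 207.2 yaw -0.0002
160 [435.9 -84.6 160. ] [ 435.9 -287.1  160. ] w 202.6 yaw -0.0002
170 [436.5 -86.9 170. ] [ 436.4 -284.9  170. ] w 198.0 yaw -0.0002
180 [437.  -89.3 180. ] [ 437.  -282.7  180. ] w 193.4 yaw -0.0002
190 [437.6 -91.7 190. ] [ 437.5 -280.5  190. ] w 188.7 yaw -0.0002
[(array([264.95, 131.47]), [239, 123, 53, 18, 950])]
red [(array([243.83,  26.79]), [233, 12, 22, 30, 513])]
button (array([ 516.69517164, -178.50625382,  322.75133354]), [0.4, 0.4, 0.2])
tab (array([ 425.72795825, -197.69928274,  178.35978472]), [0.4, 0.4])
```

```bash
python3 - <<'E'
from bench import robot
from h import *
ims=[]
for i,p in enumerate(([470,-130,440],[470,-230,440])):
    robot.move_ptp(p,[np.pi,0,0]);robot.sleep(0.3)
    d=robot.get_image("wrist");np.save(f"v{i}.npy",d,allow_pickle=True)
    print(d["eye"],blobs(red(d["img"]),130,20,400,200,60),blobs((d["img"].max(2)<45).astype(np.uint8),100,150,420,300,300))
    ims.append(d["img"][:250,50:450])
print(robot.current_t(),robot.current_tcp_pos())
cv2.imwrite("pics/v.png",np.hstack(ims))
E
```

```text
[ 539.36285425 -130.22847388  638.73808202] [(array([308.4 , 126.53]), [299, 116, 20, 22, 353]), (array([139.05, 187.35]), [136, 179, 7, 18, 114])] [(array([305.  , 183.98]), [282, 177, 47, 15, 699]), (array([193.84, 263.22]), [100, 206, 157, 94, 8609]), (array([258.61, 253.64]), [255, 225, 9, 61, 419]), (array([331.17, 274.62]), [266, 247, 154, 53, 6669])]
[ 539.8995614  -228.33838396  639.47624037] [(array([205.93, 127.45]), [198, 117, 17, 22, 297])] [(array([236.98, 185.03]), [214, 178, 47, 16, 694]), (array([189.29, 261.28]), [100, 207, 153, 93, 9357]), (array([258.63, 253.89]), [255, 226, 9, 59, 409]), (array([331.01, 274.61]), [266, 247, 154, 53, 6650])]
5.2833 [ 470.1285631  -229.09874935  440.47327908]
```

View pics/v.png

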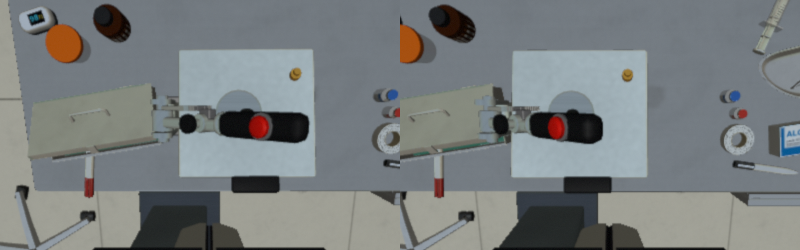

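Both wrist views are clear: button at (308,127) and (206,127), tab at (305,184) and (237,185). The lid edges are square to the image. I triangulate.

```bash
python3 - <<'E'
from h import *
V=[np.load(f"v{i}.npy",allow_pickle=True).item() for i in(0,1)]
T=lambda n,a,b:print(n,[x.round(1) if hasattr(x,'round') else x for x in tri(ray(V[0],*a),ray(V[1],*b))])
T("button",(308.4,126.53),(205.93,127.45));T("tab",(305,183.98),(236.98,185.03))
B=[];K=[]
for v,(c0,c1),(a,b) in zip(V,((170,420),(100,420)),((215,380),(148,315))):
    im=v["img"];g=im.min(2)
    kb=blobs((g<50).astype(np.uint8)&(im.max(2)<60).astype(np.uint8),c0,90,c1,160,60);print([(x[0],x[1]) for x in kb])
    h=cv2.cvtColor(im,cv2.COLOR_BGR2HSV)
    K.append(blobs(((h[...,0]>12)&(h[...,0]<28)&(h[...,1]>150)).astype(np.uint8),250,60,360,90,10))
    w=g.astype(float);ed=[]
    for r in (60,80,160,172):
        row=cv2.GaussianBlur(im,(3,3),0).astype(float).min(2)[r,a:b];df=np.diff(row);ed.append((r,a+.5+df.argmax(),a+.5+df.argmin()))
    B.append(ed);print(ed)
print(K)
for (r,l,R_),(r2,l2,R2) in zip(*B): T(f"L{r}",(l,r),(l2,r2+.5));T(f"R{r}",(R_,r),(R2,r2+.5))
E
```

```text
button [array([ 517.8, -177.8,  317.1]), [0.0, 0.0]]
tab [array([ 425.9, -197.1,  173.5]), [0.3, 0.3]]
[(array([286.4 , 123.38]), [270, 109, 40, 30, 795]), (array([338.37, 126.8 ]), [313, 112, 46, 31, 1044]), (array([237.5 , 123.42]), [230, 115, 17, 18, 253])]
[(60, np.float64(228.5), np.float64(362.5)), (80, np.float64(346.5), np.float64(342.5)), (160, np.float64(228.5), np.float64(364.5)), (172, np.float64(228.5), np.float64(365.5))]
[(array([149.01,  95.8 ]), [145, 90, 13, 13, 76]), (array([233.  , 127.03]), [210, 110, 43, 34, 1022]), (array([190.44, 124.33]), [180, 113, 27, 26, 467]), (array([150.52, 124.77]), [143, 114, 17, 22, 264])]
[(60, np.float64(161.5), np.float64(296.5)), (80, np.float64(280.5), np.float64(273.5)), (160, np.float64(160.5), np.float64(296.5)), (172, np.float64(160.5), np.float64(297.5))]
[[(array([345.04,  73.86]), [341, 69, 9, 11, 80])], [(array([277.01,  75.07]), [273, 70, 9, 11, 74])]]
L60 [array([600.8, -86.1, 123.2]), [0.1, 0.1]]
R60 [array([ 601.9, -284.9,  113.6]), [0.4, 0.4]]
L80 [array([ 573.1, -261. ,  121. ]), [0.4, 0.4]]
R80 [array([ 571.6, -249.6,  143.6]), [0.4, 0.4]]
L160 [array([460.2, -86.3, 165.7]), [0.0, 0.0]]
R160 [array([ 459.8, -283.6,  164. ]), [0.3, 0.3]]
L172 [array([443.3, -86.3, 169.9]), [0.0, 0.0]]
R172 [array([ 442.9, -285.1,  168.2]), [0.3, 0.3]]
```

```bash
python3 - <<'E'
from h import *
V=[np.load(f"v{i}.npy",allow_pickle=True).item() for i in(0,1)]
T=lambda n,a,b:print(n,[x.round(1) if hasattr(x,'round') else x for x in tri(ray(V[0],*a),ray(V[1],*b))])
T("knob",(237.5,123.42),(150.52,124.77));T("orange",(345.04,73.86),(277.01,75.07))
T("grip right end",(358.5,127),(252.5,127.5))
o=np.hstack([cv2.resize(v["img"][85:165,a:a+130],None,fx=3,fy=3,interpolation=cv2.INTER_CUBIC) for v,a in zip(V,(215,130))]);cv2.imwrite("pics/z.png",o)
E
```

```text
knob [array([ 517.1, -106.3,  259.6]), [0.4, 0.4]]
orange [array([ 580.2, -255. ,  134.2]), [0.1, 0.1]]
grip right end [array([ 518.2, -222.7,  327.6]), [0.3, 0.3]]
```

View pics/z.png

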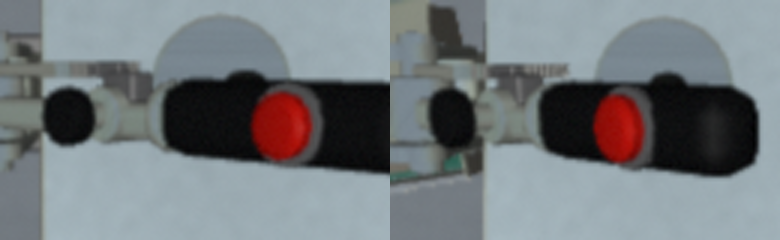

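The lever lies in plane x≈517.5 with yaw≈0: knob, button and grip end all have x of 517–518. The button fits a hinge at y≈-71. The lid is ajar by about 0.31 rad with the tab at (426,-197,175), as expected. I press it shut.

```bash
cat >>h.py <<'E'
HX,HY,HZ=517.4,-71.4,180.
def pose(q,d):
    "TCP pose on the button axis, d = mm pressed in, lever angle q"
    a=0.803-q
    return [HX,HY-175*np.cos(a)+(20.5-d)*np.sin(a),HZ+175*np.sin(a)+(20.5-d)*np.cos(a)],[np.pi-a,0,0]
E
python3 - <<'E'
from bench import robot
from h import *
for q in (0,.4,.85):
    p,o=pose(q,5);print("ik",q,np.round(robot.inverse_kinematics(p,o),2))
p,o=pose(0,-80);print("ik app",np.round(robot.inverse_kinematics(p,o),2))
O=[np.pi,0,0]
robot.move_ptp([420,-197,250],O)
robot.move_linear([420,-197,190],O,speed=120)
f0=robot.current_contact_force()
print(robot.move_linear([414,-197,122],O,speed=50,f_stop=14),robot.current_tcp_pos(),robot.current_contact_force()-f0)
print(robot.move_linear([413.5,-197,112],O,speed=15,f_stop=10),robot.current_tcp_pos(),robot.current_contact_force()-f0,robot.current_t())
E
```

```text
ik 0 [-0.01  0.21  1.57 -0.82  1.42  1.72]
ik 0.4 [-0.35  0.18  1.52 -0.39  1.31  1.3 ]
ik 0.85 [-0.67  0.31  1.45  0.04  1.4   0.9 ]
ik app [ 0.11  0.21  1.43 -0.8   1.6   1.7 ]
False [ 414.43191579 -197.17163552  122.26016362] [0.09351166 0.9442954  0.15789997]
False [ 413.67648471 -196.9818686   111.97044602] [ 0.45950856  0.22212362 -0.3532291 ] 9.0833
```

```bash
python3 - <<'E'
from bench import robot
from h import *
O=[np.pi,0,0]
a=robot.get_image("scene")["img"][145:250,160:270];w=robot.get_image("wrist")["img"]
cv2.imwrite("pics/p.png",np.hstack([cv2.resize(a,(403,384),interpolation=cv2.INTER_CUBIC),w[:,100:490]]))
print(robot.current_contact_force())
E
```

```text
[ 0.07954131 -0.10252517 -0.2366325 ]
```

View pics/p.png

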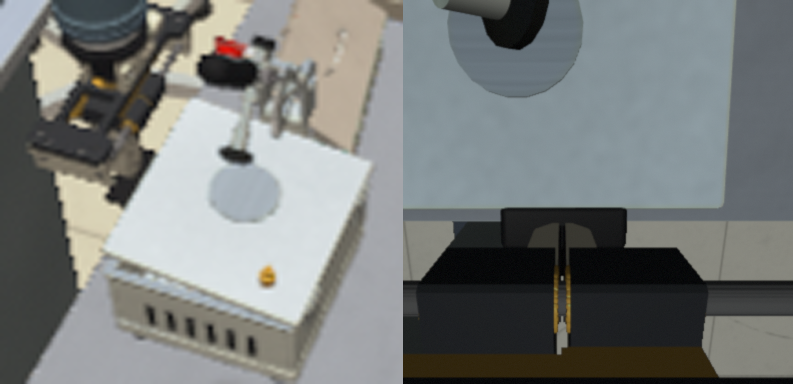

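```bash
python3 - <<'E'
from bench import robot
from h import *
O=[np.pi,0,0]
robot.move_linear([413.5,-197,112],O,speed=20); robot.sleep(.3);print(robot.current_tcp_pos(),robot.current_contact_force())
robot.move_linear([413.5,-197,300],O,speed=150)
V=[]
for y in(-150,-240):
    robot.move_ptp([425,y,330],O);robot.sleep(.4);d=robot.get_image("wrist");V.append(d)
B=[]
for d in V:
    b=blobs((d["img"].max(2)<45).astype(np.uint8),80,150,460,238,300);b=[x for x in b if 45<x[1][2]<110 and x[1][3]<45];print(b);B.append(b[0])
f=lambda dx,key:0
(c0,s0),(c1,s1)=B
print("tab",tri(ray(V[0],*c0),ray(V[1],*c1)))
for n,a,b in(("L",s0[0],s1[0]),("R",s0[0]+s0[2],s1[0]+s1[2])):print(n,tri(ray(V[0],a,c0[1]),ray(V[1],b,c1[1])))
for n,a,b in(("back",s0[1],s1[1]),("front",s0[1]+s0[3],s1[1]+s1[3])):print(n,tri(ray(V[0],c0[0],a),ray(V[1],c1[0],b)))
np.save("V.npy",V,allow_pickle=True);print(robot.current_t())
E
```

```text
[ 413.49729384 -196.99064566  111.9950059 ] [ 0.06681073 -0.85441752  0.33161044]
[(array([298.5 , 170.54]), [270, 162, 58, 19, 1016]), (array([212.86, 220.2 ]), [173, 204, 79, 34, 2007])]
[(array([224.17, 170.8 ]), [196, 162, 57, 19, 1039]), (array([192.05, 221.96]), [143, 204, 87, 34, 2386])]
tab (array([ 416.89609537, -197.43653713,  140.06627062]), [0.1, 0.1])
L (array([ 416.61811985, -163.36869472,  138.66966318]), [0.1, 0.1])
R (array([ 417.51744448, -232.08299419,  143.17382573]), [0.1, 0.1])
back (array([ 426.9572455 , -197.43739028,  137.50085973]), [0.3, 0.3])
front (array([ 404.90871489, -197.43741705,  143.15081421]), [0.2, 0.2])
12.825
```

The tab followed the tool down to z≈140 while the TCP read 112. So the closed fingertips sit about 27 mm behind the stated TCP. I'll press further and calibrate the offset when the lid is shut.

```bash
python3 - <<'E'
from bench import robot
from h import *
O=[np.pi,0,0]
print("w",robot.current_gripper_width())
robot.move_ptp([414,-197,180],O)
robot.move_linear([414,-197,118],O,speed=120)
robot.sleep(.2);f0=robot.current_contact_force()
for z in range(112,74,-3):
    s=robot.move_linear([413.5,-197,z],O,speed=30,f_stop=12)
    f=robot.current_contact_force();print(z,s,robot.current_tcp_pos()[2].round(1),(f-f0).round(1))
    if s or f0[2]*0+abs((f-f0)[2])>9:break
d=robot.get_image("wrist");cv2.imwrite("pics/q.png",np.hstack([d["img"][150:384,100:450],cv2.resize(robot.get_image("scene")["img"][145:250,160:270],(245,234),interpolation=cv2.INTER_CUBIC)]))
print(robot.current_t())
E
```

```text
w 0.0043669388758376835
112 False 111.8 [-0.  -1.5 -0.6]
109 False 108.8 [ 0.3  0.1 -1.1]
106 False 105.8 [ 0.5 -0.6 -0.4]
103 False 102.8 [ 1.2 -0.6  0. ]
100 False 99.8 [ 0.4 -0.3 -1. ]
97 False 96.8 [ 0.2 -0.  -1. ]
94 False 93.8 [-0.3 -0.8 -1.2]
91 False 90.8 [ 0.7  0.1 -1.3]
88 False 87.8 [ 0.2 -0.3 -0.2]
85 False 84.8 [-0.6  0.2 -1.4]
82 False 83.8 [-4.7  2.7 16.5]
17.3167
```

View pics/q.png

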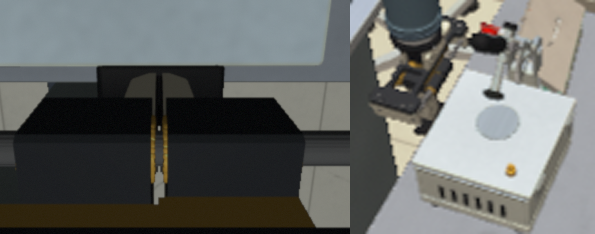

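The lid is now shut in both views. Contact came at TCP z≈84.2 with the tab at 117, so the true tip is about 32.5 mm short of the TCP. Next I approach the button along its axis and press.

```bash
cat >>h.py <<'E'
L=32.5
def fn(robot,q,f0,k=5):
    a=0.803-q;F=[]
    for _ in range(k): F.append(robot.current_contact_force());robot.sleep(0.01)
    F=np.mean(F,0)-f0
    return round(float(F@[0,np.sin(a),np.cos(a)]),1),F.round(1)
E
python3 - <<'E'
from bench import robot
from h import *
O=[np.pi,0,0]
robot.move_linear([413.5,-197,330],O,speed=200)
robot.move_ptp([414,-120,420],pose(0,0)[1])
p,o=pose(0,-60+L);robot.move_ptp(p,o)
p,o=pose(0,-6+L);robot.move_linear(p,o,speed=80);robot.sleep(.2)
f0=np.mean([robot.current_contact_force() for _ in range(8)],0);np.save("f0.npy",f0);print("f0",f0)
for d in(-2,0,2,4,5,6,7,8):
    p,o=pose(0,d+L);s=robot.move_linear(p,o,speed=20,f_stop=12);print(d,s,*fn(robot,0,f0))
    if s:break
i=robot.get_image("scene");cv2.imwrite("pics/r.png",np.hstack([cv2.resize(i["img"][130:230,170:270],(400,400),interpolation=cv2.INTER_CUBIC),robot.get_image("wrist")["img"][:400,56:456].copy() if 0 else cv2.resize(robot.get_image("wrist")["img"][:,64:448],(400,400))]))
print(robot.current_tcp_pos(),robot.current_t())
E
```

```text
f0 [-0.11506576  0.37439046  0.53033037]
-2 False 0.2 [ 0.3  0.7 -0.3]
0 False 0.8 [0.6 0.9 0.3]
2 False 1.4 [1.  1.2 0.8]
4 False 2.2 [1.2 1.8 1.4]
5 False 2.0 [1.6 1.5 1.3]
6 False 2.2 [2.2 1.5 1.6]
7 False 2.4 [1.9 1.1 2.3]
8 False 2.2 [2.  0.7 2.4]
[ 517.40174707 -207.4421358   292.08553742] 23.825
```

View pics/r.png

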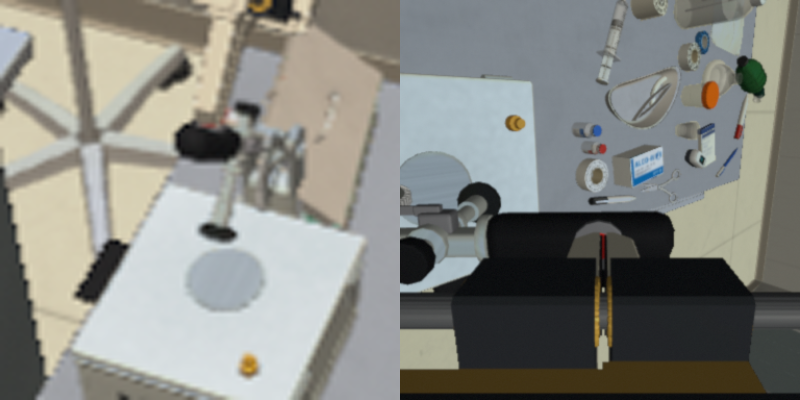

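The scene half shows the tip on the button, and the force rises from 0.8 to about 2.3 N from d≈0, which matches the button spring. I start swinging down.

```bash
python3 - <<'E'
from bench import robot
from h import *
f0=np.load("f0.npy")
for q in list(np.arange(.07,.43,.07))+list(np.arange(.455,.56,.035)):
    p,o=pose(q,8+L);s=robot.move_linear(p,o,speed=35,f_stop=14);print(round(q,3),s,*fn(robot,q,f0,3))
    if s:break
print(robot.current_tcp_pos(),robot.current_t())
E
```

```text
0.07 False 1.6 [2.  1.  1.4]
0.14 False 1.8 [1.8 0.8 1.7]
0.21 False 2.6 [1.9 1.7 1.9]
0.28 False 1.6 [1.  1.5 1. ]
0.35 False 1.9 [0.3 1.5 1.4]
0.42 False 1.7 [0.2 1.4 1.3]
0.455 False 1.6 [-0.4  1.4  1.2]
0.49 False 2.0 [-0.2  2.2  1.4]
0.525 False 2.0 [-0.6  2.1  1.5]
0.56 False 4.9 [-1.3  3.1  4.2]
[ 517.39567396 -245.85458672  203.09576079] 28.375
```

```bash
python3 - <<'E'
from bench import robot
from h import *
f0=np.load("f0.npy")
for q in np.arange(.58,.68,.02):
    p,o=pose(q,8+L);s=robot.move_linear(p,o,speed=25,f_stop=14);f=fn(robot,q,f0,4);print(round(q,3),s,*f)
    if s or f[0]>10.5:break
print(robot.current_tcp_pos(),robot.current_t())
i=robot.get_image("scene");cv2.imwrite("pics/u.png",np.hstack([cv2.resize(i["img"][130:230,170:270],(400,400),interpolation=cv2.INTER_CUBIC),cv2.resize(robot.get_image("wrist")["img"][:,64:448],(400,400))]))
E
```

```text
0.58 False 7.4 [-1.7  4.3  6.6]
0.6 False 8.8 [-2.6  4.8  8. ]
0.62 False 10.7 [-2.9  5.7  9.8]
[ 517.51038617 -246.63244868  193.51692143] 29.35
```

View pics/u.png

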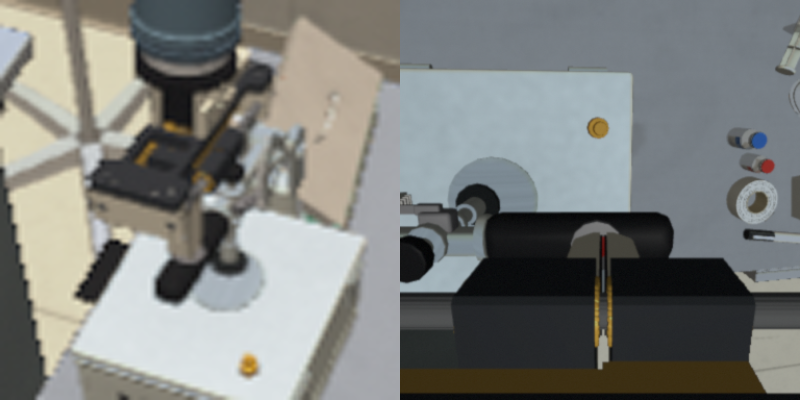

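The scene half shows the foot resting on the lid's disc with the tip still on the button. I press a little further, to about 11 mm of spring, then lift off briskly.

```bash
python3 - <<'E'
from bench import robot
from h import *
f0=np.load("f0.npy")
for q in (.635,.65,.663,.675):
    p,o=pose(q,8+L);s=robot.move_linear(p,o,speed=25,f_stop=8);f=fn(robot,q,f0,4);print(round(q,3),s,*f)
    if s or f[0]>14:break
p,o=pose(q,-70+L);robot.move_linear(p,o,speed=350)
print("end",robot.current_tcp_pos(),robot.current_t())
O=[np.pi,0,0]
V=[]
robot.move_ptp([450,-200,420],O)
for y in(-160,-250):
    robot.move_ptp([450,y,400],O);robot.sleep(.4);d=robot.get_image("wrist");V.append(d)
np.save("W.npy",V,allow_pickle=True)
for d in V: print(blobs(red(d["img"]),150,60,400,240,60),blobs((d["img"].max(2)<45).astype(np.uint8),100,60,420,200,100))
rb=[max([x for x in blobs(red(d["img"]),150,60,400,240,60)],key=lambda x:x[1][4])[0] for d in V]
print(tri(ray(V[0],*rb[0]),ray(V[1],*rb[1])),robot.current_t())
for k in range(8,13):
    a=.803-.0698*k;print(k,round(.0698*k,3),"button top out: y",round(HY-175*np.cos(a)+20.5*np.sin(a),1),"z",round(HZ+175*np.sin(a)+20.5*np.cos(a),1))
E
```

```text
0.635 False 11.3 [-2.7  6.  10.5]
0.65 False 10.3 [-2.8  5.3  9.6]
0.663 False 11.7 [-3.3  5.4 11. ]
0.675 False 13.8 [-4.   6.1 13.1]
end [ 518.28129693 -238.25530051  261.59486047] 30.975
[(array([328.79, 105.46]), [319, 96, 20, 20, 295])] [(array([352.62, 105.35]), [335, 93, 33, 25, 615]), (array([297.13, 105.48]), [276, 94, 47, 24, 983]), (array([245.43, 105.72]), [236, 97, 19, 18, 271]), (array([284.  , 176.73]), [261, 170, 46, 14, 604]), (array([221.75, 188.5 ]), [182, 188, 80, 2, 159])]
[(array([246.92, 105.68]), [238, 96, 19, 20, 296])] [(array([218.15, 105.45]), [198, 94, 44, 24, 911]), (array([271.8 , 105.48]), [255, 94, 32, 24, 640]), (array([165.04, 105.64]), [156, 97, 19, 19, 282]), (array([224.71, 176.97]), [202, 171, 46, 13, 577]), (array([201.26, 188.49]), [162, 187, 80, 3, 161])]
(array([ 517.84519467, -235.99890425,  229.83068096]), [0.0, 0.0]) 33.3667
8 0.558 button top out: y -236.2 z 242.3
9 0.628 button top out: y -240.2 z 230.6
10 0.698 button top out: y -243.3 z 218.7
11 0.768 button top out: y -245.6 z 206.6
12 0.838 button top out: y -247.0 z 194.4
```

Forces fit the model, and the button top triangulates to z≈230, which is notch 9 (0.628) with the button out. I check that the button is really out from an oblique view, numerically, against the start view w1.

```bash
cat >chk.py <<'E'
from bench import robot
from h import *
def model(d,q,btn):
    "bounding w,h in px of button cylinder r=11 standing 8.5-btn (dome rim ~2.5 below top)"
    a=.803-q;u=np.array([0,-np.cos(a),np.sin(a)]);n=np.array([0,np.sin(a),np.cos(a)]);H=np.array([HX,HY,HZ])
    f=192/np.tan(np.radians(d["fovy"])/2);M=R.from_euler("xyz",d["orientation"]).as_matrix();px=[]
    for r,h in((11,12.),(11,18-btn),(7,20-btn)):
        for t in np.linspace(0,6.28,60):
            c=M.T@(H+u*(175+r*np.cos(t))+n*h+np.array([1,0,0])*r*np.sin(t)-d["eye"]);px.append(c[:2]/c[2]*f)
    px=np.array(px)+[d["cx"],d["cy"]];return px.min(0).round(1),px.max(0).round(1),np.ptp(px,axis=0).round(1),round(cv2.contourArea(cv2.convexHull(px.astype(np.float32))))
d=np.load("w1.npy",allow_pickle=True).item();print("w1 seen",blobs(red(d["img"]),225,5,265,50),[model(d,0,b) for b in(0,4.5)])
for t,D in((1.05,300),(.9,300),(.8,320)):
    e=.26;vx=t-e;eye=np.array([517.4-D*np.sin(vx),-236,229+D*np.cos(vx)])
    off=R.from_euler("xyz",[0,-t,0]).apply([70,0,199]);p=eye-off
    try: robot.move_ptp(p,[np.pi,-t,0]);break
    except robot.MotionError as ex: print(t,ex)
robot.sleep(.4);d=robot.get_image("wrist");np.save("s.npy",d,allow_pickle=True);print(t,p,d["eye"])
print("seen",blobs(red(d["img"]),150,100,380,240,60))
for q,b in((.628,0),(.6,4.5),(.58,4.5)):print(q,b,model(d,q,b))
c=d["img"][140:240,200:320];cv2.imwrite("pics/side.png",c);print(robot.current_t())
E
python3 chk.py
```

```text
w1 seen [(array([243.83,  26.79]), [233, 12, 22, 30, 513])] [(array([237.2,  11. ]), array([261.9,  43.3]), array([24.6, 32.3]), 638), (array([241.5,  12.1]), array([261.9,  43.3]), array([20.4, 31.2]), 500)]
1.05 [ 442.08126682 -236.          280.41733037] [ 303.96603702 -235.50058312  440.70366377]
seen [(array([370.71, 102.46]), [359, 100, 21, 7, 113]), (array([259.69, 191.66]), [248, 183, 24, 19, 343])]
0.628 0 (array([252.7, 183.5]), array([277.3, 205.3]), array([24.7, 21.8]), 428)
0.6 4.5 (array([252.2, 183.3]), array([276.1, 201.8]), array([24. , 18.5]), 345)
0.58 4.5 (array([251.1, 180.6]), array([275.1, 199.2]), array([24.1, 18.6]), 347)
35.0333
```

The button blob (24x19 px, area 343) fits "out at notch 9", scaled by the same ratio as the start view. A button stuck on a tooth would show about 16 px high. Lever angle 0.628 against touch at about 0.54 leaves about 7 mm of clamp. Handing in.

```bash
python3 -c "
from bench import robot
print(robot.current_contact_force(),robot.hand_in())"
```

```text
the job is handed in; nothing more can be done
[ 0.20537955 -0.33831379 -0.14210301] None
```

The job is handed in at about 35 s: the lid is pressed shut and the lever is locked at about 0.63 rad (notch 9), with an estimated 7 mm of foot spring on the lid. The camera measurements fit a button that is fully out, and nothing else on the table was touched, though I did not check the bystanders again at the end.

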